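# Set the work light and hold the sprung lid of the drying box

### The job

To look at the lacquered pipe in the wooden drying box, first raise the stiff-hinged aluminium light panel on the low black base until it is in line with the steel pointer arm beside it, and let go so that it stays there. Then lift the drying box's spring-loaded lid until it is in line with the pointer arm beside it, and finish while holding it still there (do not let go: the spring would shut it). Do not move the pointer arms, and leave the cup, the dish and the tin where they stand.

Things in the scene. Friction and masses are not known exactly. Their poses are not given: they have to be found in the camera images.
- dry_box: open-topped dark wooden drying box, fixed to the bench, 180 (own x) x 200 (y) x 100 mm high, walls 9 mm. Origin: centre of its underside; own x points from its front to its hinge side (about world +x, turned by up to 0.25 rad), z up. Its lid starts shut on it
- light_base: low black slab, fixed to the bench, 150 (own x) x 170 (y) x 32 mm high, on which the light panel lies. Origin: centre of its underside; own x points from its front to its hinge side (turned by up to 0.25 rad). The box and the light stand side by side, about 0.3 to 0.45 m apart in y; either may be on the left
- lid (a joint): angle of the box's lid in rad: 0 shut, grows as the front edge rises, up to 1.5. A spring (0.4 N m when shut, plus 0.5 N m per rad) and the lid's weight of about 0.35 kg pull it shut; it needs about 5 to 8 N at the bar and falls shut when let go
- lid_hinge (a point): point on the lid's hinge axis, at the middle of the box's far upper edge (101 mm above the bench). Its axes turn with the lid: y is the hinge axis, x runs from the lid's front edge to the hinge, z out of the lid's top
- lid_handle (a point): centre of the lid's handle: a light wooden round bar, 16 mm thick, 40 mm long, parallel to the hinge, on a 12 mm stem at its middle. Centre 150 mm from the hinge along the lid, 42 mm above the lid's underside (32 above its top), 30 mm behind its front edge. Axes as lid_hinge. Pinched on its two ends (fingers closing along the hinge axis) it pivots between the fingers as the lid turns
- lid_edge (a point): middle of the front edge of the lid (a dark wooden board 180 x 200 x 10 mm), 180 mm from the hinge, at mid thickness. Axes as lid_hinge
- lid_pointer (a joint): angle of the lid's pointer arm in rad, on the same hinge axis and with the same zero as the lid: the lid is in line when both angles are equal. Set by hand between 0.45 and 0.8; it is stiff (2 N m), and passes beside the lid without touching it
- lid_pointer_tip (a point): centre of the round tip (20 mm disc) of the lid's pointer arm, a steel strip 8 mm wide and 190 mm long on the box's left side (own +y), 12 mm clear of the lid's side; the tip point is 180 mm from the hinge axis. Axes as lid_hinge, but turning with the pointer
- panel (a joint): angle of the light panel in rad: 0 flat on its base, grows as the front edge rises, up to 1.7. Starts between 0 and 0.3. A stiff friction hinge (0.5 N m; the panel weighs about 0.3 kg): it takes 5 to 7 N at the bar to raise and stays where it is left
- panel_hinge (a point): point on the panel's hinge axis, at the middle of the base's far upper edge (33 mm above the bench). Its axes turn with the panel: y is the hinge axis, x runs from the panel's front edge to the hinge, z out of the panel's back (its top when flat)
- panel_handle (a point): centre of the panel's handle: a black round bar, 16 mm thick, 40 mm long, parallel to the hinge, on a 12 mm stem on the panel's back. Centre 120 mm from the hinge along the panel, 44 mm above the panel's underside (32 above its back) and 30 mm behind its front edge. Axes as panel_hinge. Can be pinched on its ends as the lid's bar
- panel_edge (a point): middle of the front edge of the panel (aluminium, 150 x 170 x 12 mm, white light face below), 150 mm from the hinge, at mid thickness. Axes as panel_hinge
- panel_pointer (a joint): angle of the panel's pointer arm in rad, on the same hinge axis and with the same zero as the panel: in line when both angles are equal. Set by hand between 0.8 and 1.15; stiff (2 N m); does not touch the panel
- panel_pointer_tip (a point): centre of the round tip (20 mm disc) of the panel's pointer arm, a steel strip 8 mm wide and 160 mm long on the base's left side (own +y), 12 mm clear of the panel's side; the tip point is 150 mm from the hinge axis. Axes as panel_hinge, but turning with the pointer
- cup: white paper cup, 72 mm across the rim, 85 mm high, standing on the far left of the bench (y above 0.4). Origin: centre of its underside
- dish: small white dish, 72 mm across, 30 mm high, on the bench behind and between the box and the light. Origin: centre of its underside
- tin: round steel tin, 66 mm across, 85 mm high, on the far right of the bench (y below -0.4). Origin: centre of its underside

How it is judged:
By the outcome, as a careful person would: the job done as asked, in the order asked, and still so for the second after the job is handed in, while the arm keeps its last pose, push and grip.
It also fails if it takes over 64 s, if anything falls off the work surface, if the arm or the gripper's body presses on something with over 40 N, if the wrist force passes 120 N, or if a joint passes its speed limit or range.

### The arm

A 6-joint arm with a two-finger parallel gripper is mounted at the origin on the work surface. World frame = base frame: x ahead of the robot, y to its left, z up, the work surface at z = 0. Lengths are in m, angles in rad, forces in N, time in s.
With the tool pointing down it reaches from about 0.325 to 0.875 m from the base axis. Payload 4.4 kg.
Tool frame: the origin (TCP) lies on the centre line of the jaws, within the pads' length; the fingertips stand env.tip_reach ahead of it and the grasp point (between the pads) lies 6 mm ahead of it (env.tip_reach is the distance from the TCP to the fingertips, in m); z points along the fingers, y is the line along which they close (so a half turn about z gives the same grasp; the last joint's range is limited). The gripper opens to 85 mm and grips with 20 to 120 N. Pads are 22 mm wide; open, the fingers measure 114 mm over their backs; the gripper's body (76 mm by 85 mm) begins 54 mm behind the grasp point. The pads swing forward as they close: fully open they stand 13 mm farther back than shut.
Start: joints at [-1.498, 0.207, 1.542, -0, 1.393, -0.15], TCP at [0.128, -0.561, 0.221] pointing down, gripper open.
Joint ranges: [-2.73, 2.73], [-0.86, 2.22], [0.23, 2.46], [-1.11, 4.25], [0.08, 2.63], [-2.82, 2.82]. Speed limits (rad/s): [2.79, 2.79, 3.14, 3.14, 3.14, 3.14].

### API

Orientations are given as a rotation vector (axis times angle).
In Python, from plant import env, imaging, job, sensors gives the robot as it stands (env), with the cameras (imaging), the job (job) and the readings (sensors).
- The arm moves only by the shell command python3 inch.py [OPENING] [FORCE], which reads ROWS from standard input. ROWS is a JSON object whose key "segments" holds a list of rows, 1 to 12 of them, each of 4 numbers: dx, dy, dz in m, then a turn about the tool's z in rad; each row is the pose to reach, as a shift and turn from the pose commanded when the command began, along the tool's axes at that moment; what a row does not reach only later rows make up. A row lasts 1/12 s, in which the tool goes at most 0.0417 m and 0.125 rad, less where a joint would pass 70% of its speed; a pose out of reach is approached as far as the arm can. OPENING is the opening from 0.0 (shut) to 1.0 (fully open), set as the command begins (- or left out keeps the last). The fingers move at their own pace and stop on an object; FORCE is the grip in N (left out, the last holds). Time passes only in rows, so rows that do not move let the fingers close. It prints the time, the measured TCP pose, the force, the opening and the grip force at its end. Input that does not fit is refused with a message, and nothing moves.
- sensors.get_obs(): the state, without advancing time (a new reading comes with each control period).
- imaging.read_camera(name): name is "scene" or "top"; returns the picture (384x512x3 uint8, red, green, blue); there is no depth.
- imaging.calibration(name): a dict with "mtx" (3x3 intrinsics, pixels), "eye" and "orientation" of the camera in the world. Camera axes: x right, y up, looking along -z (the intrinsics and any distortion apply to the point x, -y, -z); pixel columns grow to the right and rows downward; lengths in m; the calibration is good to about 2 mm. A picture is of the moment at which its call begins. calibration takes no time and is no camera call.
- job.finish_job(): hands the job in; it is judged then, once.
The state is a dict: "time_s": time; "joints": joint angles; "joint_velocities": joint speeds; "effort": joint torques, N m; "tool_pos": TCP position; "tcp_rot": TCP orientation; "contact_force": force on the tool from outside, world axes, zero at the start; "torque": the same for the moment, N m; "gripper_width": opening from 0.0 (shut) to 1.0 (fully open); "finger_force": force on a finger pad.
Only numpy, scipy, OpenCV 4.12 (cv2) and the standard library are available. Lean on these libraries where they do the work, as an engineer would, in place of code of your own. Each camera call takes 0.05 s, during which the arm holds its last target. There are 200 camera calls.

## Working session

There is one attempt and no reset: what is moved stays moved. The work goes in short steps, Python scripts to look and compute and a shell command to move; the robot and the scene stay as the last step left them, time stands still between calls to the robot, and variables do not carry over. Pictures are saved under pics/ and viewed, at most 10 in all, crops included, and the job is handed in when it is done.

```bash
ls; mkdir -p pics
python3 - <<'E'
from plant import env, imaging, job, sensors
import cv2
for n in ("scene","top"):
    im=imaging.read_camera(n); cv2.imwrite(f"pics/{n}0.png",im[:,:,::-1])
    c=imaging.calibration(n); print(n,c)
a=[cv2.imread(f"pics/{n}0.png") for n in("scene","top")]
o=sensors.get_obs(); print(o['tool_pos'],o['tcp_rot'],o['time_s'],env.tip_reach)
E
```

```text
inch.py
pics
plant.py
scene {'mtx': array([[350.94557583,   0.        , 258.83445208],
       [  0.        , 350.94557583, 190.37782361],
       [  0.        ,   0.        ,   1.        ]]), 'eye': array([1.35598077, 0.11455429, 0.93291494]), 'orientation': array([0.55026404, 0.63771862, 1.64064727])}
top {'mtx': array([[448.31376536,   0.        , 260.50129842],
       [  0.        , 448.31376536, 184.98802999],
       [  0.        ,   0.        ,   1.        ]]), 'eye': array([0.39701038, 0.00506458, 1.40676376]), 'orientation': array([ 0.12766791, -0.12098277, -1.55401059])}
[ 0.12754238 -0.55995697  0.22020183] [-3.11983293e+00 -3.50528095e-01 -1.24026298e-04] 0.1 0.025
```

View pics/scene0.png

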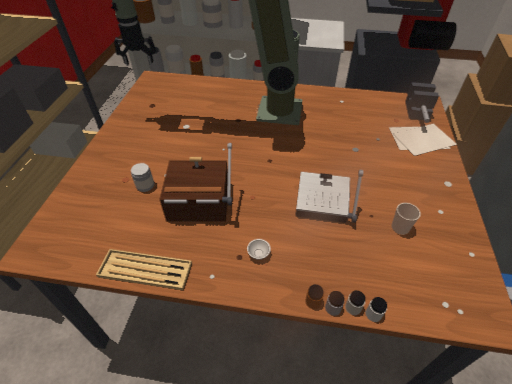

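View pics/top0.png

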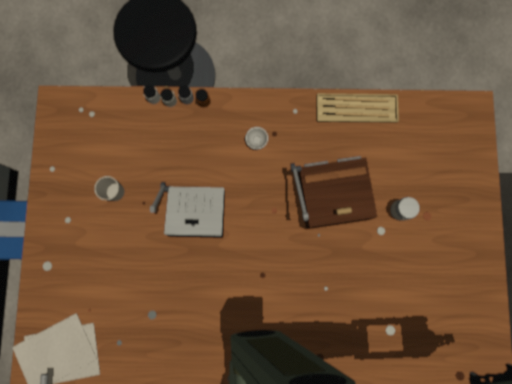

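The scene picture shows the box at about (198,190) with its pointer at (229,150), and the panel at (323,195) with its pointer at (359,175). In the top picture the box is at (335,192) and the panel at (195,212). I'll enlarge both.

```bash
cat > h.py <<'E'
import numpy as np, cv2
from scipy.spatial.transform import Rotation as R
from plant import env, imaging, job, sensors
def proj(n,P):
    c=imaging.calibration(n); p=(np.atleast_2d(P)-c['eye'])@R.from_rotvec(c['orientation']).as_matrix()
    p=p*[1,-1,-1]; q=p@c['mtx'].T; return q[:,:2]/q[:,2:]
def ray(n,uv):
    c=imaging.calibration(n); d=np.linalg.inv(c['mtx'])@[uv[0],uv[1],1.]
    return c['eye'],R.from_rotvec(c['orientation']).apply(d*[1,-1,-1])
def onz(n,uv,z):
    e,d=ray(n,uv); return e+d*(z-e[2])/d[2]
E
python3 - <<'E'
import cv2,numpy as np
s=cv2.imread('pics/scene0.png');t=cv2.imread('pics/top0.png')
f=lambda a,x,y:cv2.resize(a[y:y+75,x:x+100],(400,300),interpolation=cv2.INTER_CUBIC)
cv2.imwrite('pics/z0.png',np.vstack([np.hstack([f(s,150,140),f(s,285,160)]),np.hstack([f(t,280,155),f(t,140,170)])]))
E
```

```text
(no output)
```

View pics/z0.png

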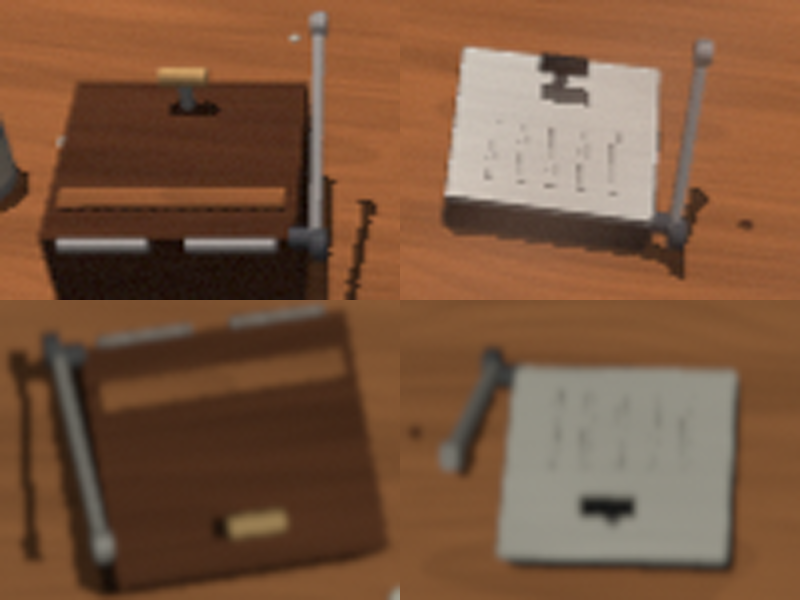

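The crops show the bars clearly: the yellow one at top-view pixel (344,211) and the black one at (191,221). The pointer tips are also clear: lid at scene (229,145) and top (305,217), panel at scene (360,172) and top (152,209). Next I triangulate them.

```bash
cat >> h.py <<'E'
def tri(a,b):
    (e,d),(f,g)=ray("scene",a),ray("top",b); d=d/np.linalg.norm(d); g=g/np.linalg.norm(g)
    s=np.linalg.lstsq(np.c_[d,-g],f-e,rcond=None)[0]; p,q=e+d*s[0],f+g*s[1]
    return (p+q)/2,np.linalg.norm(p-q)
def cen(n,im,lo,hi,box):  # centroid + minAreaRect of hsv mask inside box x,y,w,h
    x,y,w,h=box; m=cv2.inRange(cv2.cvtColor(im[y:y+h,x:x+w],cv2.COLOR_BGR2HSV),lo,hi)
    c=max(cv2.findContours(m,0,1)[0],key=cv2.contourArea); k=np.zeros_like(m); cv2.drawContours(k,[c],-1,1,-1)
    M=cv2.moments(k&(m>0),True); b=cv2.boxPoints(cv2.minAreaRect(c))+[x,y]
    return np.array([M['m10']/M['m00']+x,M['m01']/M['m00']+y]),b,M['m00']
E
python3 - <<'E'
from h import *
s=cv2.imread('pics/scene0.png');t=cv2.imread('pics/top0.png')
np.set_printoptions(precision=4,suppress=True)
z=lambda x,y,ox,oy:((x+.5)/4-.5+ox,(y+.5)/4-.5+oy)
S=lambda x,y:z(x,y,150,140); T=lambda x,y:z(x,y-300,280,155); SP=lambda x,y:z(x-400,y,285,160); TP=lambda x,y:z(x-400,y-300,140,170)
ys,yt=cen(0,s,(15,80,130),(35,255,255),(180,152,30,12)),cen(0,t,(15,60,100),(30,255,255),(330,200,30,20))
print('ybar',ys[0],ys[2],yt[0],yt[2],tri(ys[0],yt[0]))
bs,bt=cen(0,s,(0,0,0),(180,255,90),(315,170,20,9)),cen(0,t,(0,0,0),(180,255,75),(180,215,25,10))
print('bbar',bs[0],bs[2],bt[0],bt[2],tri(bs[0],bt[0]),'eyeball',tri(SP(564,63),TP(608,507)))
print('lidtip',tri(S(318,22),T(103,547)),'hub',tri(S(317,241),T(54,348)))
print('pantip',tri(SP(703,49),TP(451,456)),'hub',tri(SP(677,232),TP(493,360)))
print('lid corners top'); L=[onz('top',T(*p),.111) for p in((345,312),(385,547),(118,590))]; print(np.array(L))
print('lid scene FL?',[onz('scene',S(*p),.111) for p in((306,84),(78,84))])
print('panel tri corners far L, far R, front L, front R')
for a,b in(((648,219),(514,368)),((446,196),(737,371)),((660,70),(499,556)),((463,48),(730,565))): print(tri(SP(*a),TP(*b)))
E
```

```text
ybar [195.3429 157.9714] 35.0 [344.1724 210.5172] 87.0 (array([ 0.5289, -0.2261,  0.1472]), np.float64(0.0024130791060479146))
bbar [325.84 175.92] 50.0 [191.5417 221.5417] 48.0 (array([0.4955, 0.2104, 0.1004]), np.float64(0.0023709729610195737)) eyeball (array([0.4958, 0.2095, 0.1032]), np.float64(0.002809463052280602))
lidtip (array([ 0.5063, -0.1125,  0.1992]), np.float64(0.00381491104636546)) hub (array([ 0.6607, -0.0851,  0.1104]), np.float64(0.0034171500758537025))
pantip (array([0.5251, 0.3103, 0.1638]), np.float64(0.003415592648052291)) hub (array([0.6125, 0.3122, 0.042 ]), np.float64(0.0027729921312190826))
lid corners top
[[ 0.6901 -0.2981  0.111 ]
 [ 0.5166 -0.3229  0.111 ]
 [ 0.483  -0.1298  0.111 ]]
lid scene FL? [array([ 0.4868, -0.1345,  0.111 ]), array([ 0.5186, -0.3285,  0.111 ])]
panel tri corners far L, far R, front L, front R
(array([0.6057, 0.2915, 0.0465]), np.float64(0.009057220694555662))
(array([0.6062, 0.1242, 0.0436]), np.float64(0.0015563853689609835))
(array([0.4606, 0.2943, 0.0737]), np.float64(0.0013023424719357374))
(array([0.4565, 0.1237, 0.0694]), np.float64(0.0006281164350799323))
```

```bash
cat >> h.py <<'E'
def go(P,psi=None,show=True):  # shift in tool axes to world TCP P, and turn to hinge yaw psi
    o=sensors.get_obs(); r=R.from_rotvec(o['tcp_rot']); M=r.as_matrix()
    d=M.T@(np.array(P)-o['tool_pos']); t=0 if psi is None else np.arctan2(M[1,0],M[0,0])-psi
    return np.round(np.r_[d,(t+np.pi)%(2*np.pi)-np.pi],4)
E
python3 - <<'E'
from h import *
print(go((.48,.21,.19),-.01))
E
```

```text
[ 0.5145 -0.6725  0.0318  0.2338]
```

```bash
echo '{"segments":[[0.26,-0.336,0,0.1],[0.26,-0.336,0,0.2],[0.26,-0.336,0,0.234],[0.26,-0.336,0,0.234],[0.26,-0.336,0,0.234],[0.26,-0.336,0,0.234],[0.26,-0.336,0,0.234],[0.26,-0.336,0,0.234],[0.26,-0.336,0,0.234],[0.26,-0.336,0,0.234],[0.26,-0.336,0,0.234],[0.26,-0.336,0,0.234]]}' | python3 inch.py 1.0
python3 - <<'E'
from h import *
print(go((.493,.21,.19),-.01))
E
```

```text
time_s: 1.1
tool_pos: [0.307, -0.1729, 0.2209]
tcp_rot: [-3.141, 0.007, 0.0]
contact_force: [-0.5, 0.2, -0.4]
gripper_width: 1.001
finger_force: 0.0
[ 0.1844 -0.3837  0.0311  0.0058]
```

```bash
echo '{"segments":[[0.184,-0.384,0.03,0.006],[0.184,-0.384,0.03,0.006],[0.184,-0.384,0.03,0.006],[0.184,-0.384,0.03,0.006],[0.184,-0.384,0.03,0.006],[0.184,-0.384,0.03,0.006],[0.184,-0.384,0.03,0.006],[0.184,-0.384,0.03,0.006],[0.184,-0.384,0.03,0.006],[0.184,-0.384,0.03,0.006],[0.184,-0.384,0.03,0.006],[0.184,-0.384,0.03,0.006]]}' | python3 inch.py 1.0
python3 - <<'E'
from h import *
print(go((.4955,.21,.108),-.01))
E
```

```text
time_s: 2.1
tool_pos: [0.496, 0.2073, 0.1901]
tcp_rot: [3.141, -0.023, -0.001]
contact_force: [0.7, -0.2, -0.8]
gripper_width: 0.999
finger_force: 0.0
[-0.0005 -0.0028  0.0821 -0.0046]
```

```bash
echo '{"segments":[[0,-0.003,0.04,-0.004],[0,-0.003,0.083,-0.004],[0,-0.003,0.083,-0.004],[0,-0.003,0.083,-0.004],[0,-0.003,0.083,-0.004]]}' | python3 inch.py 1.0; echo '{"segments":[[0,0,0,0],[0,0,0,0],[0,0,0,0],[0,0,0,0],[0,0,0,0],[0,0,0,0]]}' | python3 inch.py 0.0 60
python3 - <<'E'
from h import *
print(sensors.get_obs()['contact_force'])
t=imaging.read_camera('top')[:,:,::-1];s=imaging.read_camera('scene')[:,:,::-1]
f=lambda a,x,y:cv2.resize(a[y:y+75,x:x+100],(400,300),interpolation=cv2.INTER_CUBIC)
cv2.imwrite('pics/g1.png',np.hstack([f(s,280,150),f(t,140,180)]))
E
```

```text
time_s: 2.52
tool_pos: [0.4956, 0.2083, 0.1097]
tcp_rot: [3.141, -0.022, 0.002]
contact_force: [1.4, 1.0, 0.8]
gripper_width: 1.0
finger_force: 0.0
time_s: 3.02
tool_pos: [0.4947, 0.2099, 0.1088]
tcp_rot: [-3.141, 0.019, -0.001]
contact_force: [0.1, -0.2, -0.6]
gripper_width: 0.142
finger_force: 0.0
[ 0.0719045  -0.19808991 -0.63266136]
```

View pics/g1.png

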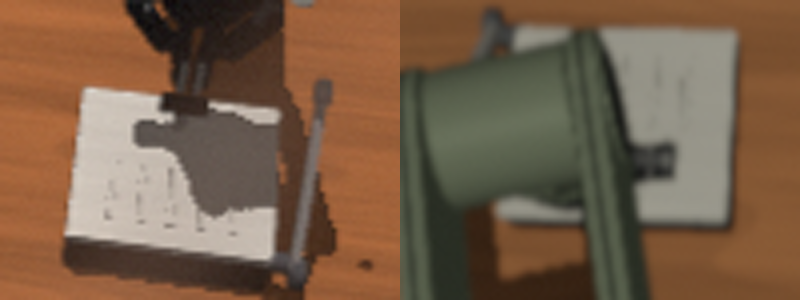

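The jaws shut without gripping, at 0.142 open with zero force. The picture shows the bar unmoved at crop (185,104), with the fingers ending at its top edge. I'll project the tool into the image to find the offset.

Run:
```python
from h import *
o=sensors.get_obs(); p=o['tool_pos']; print(p,env.tip_reach,o['gripper_width'])
for n,x,y in(('scene',280,150),('top',140,180)):
  for dz in(.006,-.006,-.025): print(n,dz,((proj(n,p+[0,0,dz])[0]+.5-[x,y])*4).round(0))
# bar pixel again: crop scene (184,104) 
print('bar z if x=.4955', [ (x,) for x in ()])
e,d=ray('scene',(280+184.5/4-.5,150+104.5/4-.5))
for x in(.48,.49,.5,.51): k=(x-e[0])/d[0]; print(x,(e+d*k).round(4))
```

```text
[0.4944852  0.20987744 0.1084146 ] 0.025 0.006351870326567786
scene 0.006 [189.  93.]
scene -0.006 [187. 103.]
scene -0.025 [183. 119.]
top 0.006 [207. 168.]
top -0.006 [210. 169.]
top -0.025 [214. 171.]
bar z if x=.4955 []
0.48 [0.48   0.21   0.0865]
0.49 [0.49   0.2089 0.0962]
0.5 [0.5    0.2078 0.1058]
0.51 [0.51   0.2067 0.1155]
```

Run:
```python
from h import *
s=imaging.read_camera('scene')[:,:,::-1]; t=imaging.read_camera('top')[:,:,::-1]
s0=cv2.imread('pics/scene0.png')
f=lambda a,x,y:cv2.resize(a[y:y+60,x:x+40],(400,600),interpolation=cv2.INTER_CUBIC)
cv2.imwrite('pics/g2.png',np.hstack([f(s,308,140),f(s0,308,140)]))
print(sensors.get_obs()['gripper_width'],sensors.get_obs()['finger_force'],[((proj('scene',sensors.get_obs()['tool_pos']+[0,0,d])[0]+.5-[308,140])*10).round() for d in(.05,0,-.025)])
```

```text
0.000876027580660398 0.0 [array([211., 235.]), array([189., 345.]), array([178., 398.])]
```

View pics/g2.png

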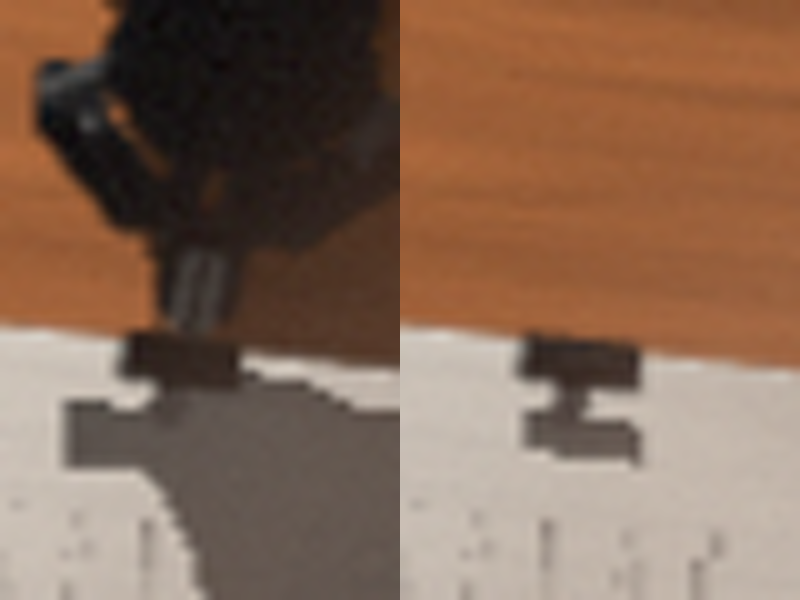

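The bar at crop (180,360) hides the fingertips, so the picture doesn't show whether the fingers are above it or behind it. I'll find out by touch: lift with the jaws shut, then press down gently.

```bash
echo '{"segments":[[0,0,-0.01,0],[0,0,-0.02,0],[0,0,-0.04,0],[0,0,-0.04,0],[0,0,-0.04,0],[0,0,-0.04,0]]}' | python3 inch.py; echo '{"segments":[[0,0,0.005,0],[0,0,0.01,0],[0,0,0.015,0],[0,0,0.02,0],[0,0,0.02,0]]}' | python3 inch.py; echo '{"segments":[[0,0,0.004,0],[0,0,0.004,0]]}' | python3 inch.py;echo '{"segments":[[0,0,0.004,0],[0,0,0.004,0]]}' | python3 inch.py
```

```text
time_s: 3.72
tool_pos: [0.4946, 0.2098, 0.1487]
tcp_rot: [-3.141, 0.019, -0.001]
contact_force: [0.1, -0.6, -0.3]
gripper_width: -0.0
finger_force: 0.0
time_s: 4.13
tool_pos: [0.493, 0.2094, 0.1261]
tcp_rot: [3.141, -0.019, -0.006]
contact_force: [-0.8, -0.5, 0.5]
gripper_width: -0.002
finger_force: 0.0
time_s: 4.3
tool_pos: [0.494, 0.2096, 0.1233]
tcp_rot: [3.141, -0.019, -0.002]
contact_force: [-0.3, 0.1, 0.3]
gripper_width: -0.002
finger_force: 0.0
time_s: 4.47
tool_pos: [0.4942, 0.2096, 0.1197]
tcp_rot: [3.141, -0.019, -0.001]
contact_force: [0.4, 0.2, 0.7]
gripper_width: -0.001
finger_force: 0.0
```

```bash
echo '{"segments":[[0.003,0,0,0],[0.006,0,0,0],[0.008,0,0,0],[0.008,0,0,0]]}' | python3 inch.py; echo '{"segments":[[0.003,0,0,0],[0.006,0,0,0],[0.008,0,0,0],[0.008,0,0,0]]}' | python3 inch.py
```

```text
time_s: 4.8
tool_pos: [0.5034, 0.2097, 0.1206]
tcp_rot: [-3.141, 0.02, -0.002]
contact_force: [0.1, -0.2, 0.5]
gripper_width: 0.003
finger_force: 0.0
time_s: 5.13
tool_pos: [0.5111, 0.2095, 0.1204]
tcp_rot: [-3.141, 0.019, -0.001]
contact_force: [0.0, -0.6, -0.4]
gripper_width: 0.003
finger_force: 0.0
```

Run:
```python
from h import *
s=imaging.read_camera('scene')[:,:,::-1]; t=imaging.read_camera('top')[:,:,::-1]
f=lambda a,x,y:cv2.resize(a[y:y+60,x:x+40],(400,600),interpolation=cv2.INTER_CUBIC)
cv2.imwrite('pics/g3.png',np.hstack([f(s,308,140),cv2.resize(t[150:270,150:230],(400,600))]))
print([((proj('scene',sensors.get_obs()['tool_pos']+[0,0,d])[0]+.5-[308,140])*10).round() for d in(.05,0,-.025)])
```

```text
[array([215., 242.]), array([192., 353.]), array([181., 406.])]
```

View pics/g3.png

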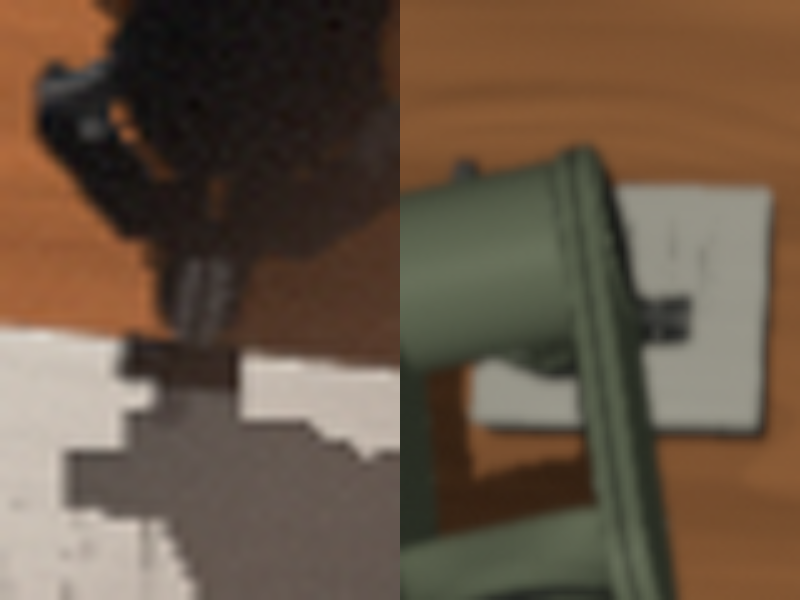

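The finger ends at about (200,340) in the crop, right at the bar's top edge, and there is still no contact. So the fingers are probably higher than I computed. I'll feel downward directly over the bar.

```bash
echo '{"segments":[[-0.0155,0,0,0],[-0.0155,0,0.006,0],[-0.0155,0,0.01,0],[-0.0155,0,0.01,0]]}' | python3 inch.py; for i in 1; do :; done; echo '{"segments":[[0,0,0.003,0],[0,0,0.003,0]]}' | python3 inch.py | grep -E 'pos|force'; echo '{"segments":[[0,0,0.003,0],[0,0,0.003,0]]}' | python3 inch.py| grep -E 'pos|force'; echo '{"segments":[[0,0,0.003,0],[0,0,0.003,0]]}' | python3 inch.py| grep -E 'pos|force'
```

```text
time_s: 5.57
tool_pos: [0.4943, 0.2095, 0.109]
tcp_rot: [3.141, -0.019, -0.003]
contact_force: [0.9, 0.2, -0.2]
gripper_width: -0.002
finger_force: 0.0
tool_pos: [0.4951, 0.2097, 0.1067]
contact_force: [0.7, 0.3, -0.1]
finger_force: 0.0
tool_pos: [0.495, 0.2097, 0.1038]
contact_force: [-0.0, -0.1, -0.7]
finger_force: 0.0
tool_pos: [0.4948, 0.2096, 0.1008]
contact_force: [-0.5, -0.2, -0.0]
finger_force: 0.0
```

```bash
echo '{"segments":[[0,0,0.003,0],[0,0,0.003,0]]}' | python3 inch.py | grep -E 'pos|force'; echo '{"segments":[[0,0,0.003,0],[0,0,0.003,0]]}' | python3 inch.py| grep -E 'pos|force'; echo '{"segments":[[0,0,0.003,0],[0,0,0.003,0]]}' | python3 inch.py| grep -E 'pos|force';  echo '{"segments":[[0,0,0.003,0],[0,0,0.003,0]]}' | python3 inch.py| grep -E 'pos|force'
python3 - <<'E'
from h import *
s=imaging.read_camera('scene')[:,:,::-1]; cv2.imwrite('pics/s4.png',s)
f=lambda a,x,y:cv2.resize(a[y:y+60,x:x+40],(400,600),interpolation=cv2.INTER_CUBIC)
g=cv2.convertScaleAbs(s,alpha=2.5,beta=10)
cv2.imwrite('pics/g4.png',np.hstack([f(g,308,140),cv2.resize(g[90:240,280:380],(400,600))]))
print([((proj('scene',sensors.get_obs()['tool_pos']+[0,0,d])[0]+.5-[308,140])*10).round() for d in(.05,0,-.025)])
E
```

```text
tool_pos: [0.4949, 0.2098, 0.098]
contact_force: [-1.1, 0.4, -0.1]
finger_force: 0.0
tool_pos: [0.4945, 0.2099, 0.0951]
contact_force: [-1.3, 0.2, 2.5]
finger_force: 1.1
tool_pos: [0.4945, 0.2099, 0.092]
contact_force: [-2.7, 1.1, 3.5]
finger_force: 1.3
tool_pos: [0.4948, 0.2098, 0.0888]
contact_force: [-1.8, 0.1, 1.8]
finger_force: 1.0
[array([202., 280.]), array([180., 387.]), array([170., 438.])]
```

View pics/g4.png

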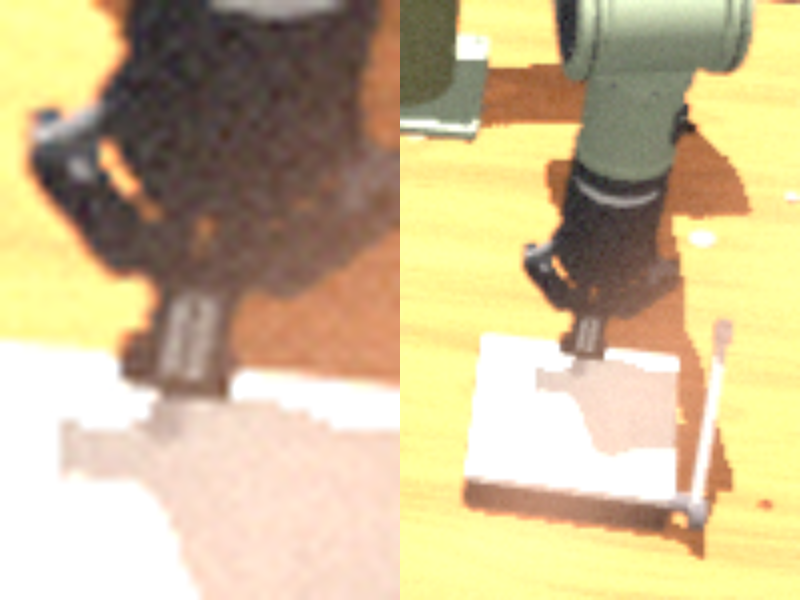

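The fingers push on the bar's top at TCP z of about 0.096. They are lowering the panel slightly: its front corner in the crop went from (0,325) to (0,340). So the tips really end about 30 mm higher than the nominal figure. I'll open, centre on the bar (about -5 mm in x and y) and go much lower.

```bash
echo '{"segments":[[0,0,-0.01,0],[-0.004,0.004,-0.02,0],[-0.004,0.004,-0.02,0],[-0.004,0.004,-0.02,0],[-0.004,0.004,-0.02,0],[-0.004,0.004,-0.02,0],[-0.004,0.004,-0.02,0]]}' | python3 inch.py 1.0; echo '{"segments":[[0,0,0.01,0],[0,0,0.02,0],[0,0,0.03,0],[0,0,0.036,0],[0,0,0.036,0]]}' | python3 inch.py
```

```text
time_s: 7.37
tool_pos: [0.4907, 0.2057, 0.109]
tcp_rot: [3.141, -0.019, -0.001]
contact_force: [0.9, -0.1, 0.6]
gripper_width: 0.979
finger_force: 0.0
time_s: 7.78
tool_pos: [0.4888, 0.2053, 0.0705]
tcp_rot: [3.14, -0.019, -0.008]
contact_force: [-1.7, -0.2, -0.5]
gripper_width: 0.999
finger_force: 0.0
```

```bash
echo '{"segments":[[0,0,0.003,0],[0,0,0.006,0],[0,0,0.006,0]]}' | python3 inch.py; echo '{"segments":[[0,0,0,0],[0,0,0,0],[0,0,0,0],[0,0,0,0],[0,0,0,0],[0,0,0,0]]}' | python3 inch.py 0.0 60
```

```text
time_s: 8.03
tool_pos: [0.4908, 0.2058, 0.0669]
tcp_rot: [3.141, -0.019, -0.001]
contact_force: [-0.2, 0.1, -0.4]
gripper_width: 1.002
finger_force: 0.0
time_s: 8.53
tool_pos: [0.4909, 0.2094, 0.0682]
tcp_rot: [-3.135, 0.021, -0.001]
contact_force: [-0.7, 9.8, 1.1]
gripper_width: 0.45
finger_force: 62.0
```

The bar is gripped at 0.45 open (38 mm) with 62 N. I'll raise it along the arc in stages and watch the force.

```bash
echo '{"segments":[[0.005,-0.003,-0.008,0],[0.0095,-0.003,-0.0165,0],[0.015,-0.003,-0.024,0],[0.0215,-0.003,-0.0314,0],[0.0215,-0.003,-0.0314,0],[0.0215,-0.003,-0.0314,0]]}' | python3 inch.py
python3 - <<'E'
from h import *
print(sensors.get_obs()['contact_force'])
E
```

```text
time_s: 9.03
tool_pos: [0.5127, 0.2092, 0.0987]
tcp_rot: [-3.14, 0.021, 0.0]
contact_force: [1.2, 4.4, -5.3]
gripper_width: 0.448
finger_force: 62.7
[ 1.18763907  4.36452124 -5.27046067]
```

```bash
echo '{"segments":[[0.007,-0.001,-0.007,0],[0.014,-0.001,-0.013,0],[0.022,-0.001,-0.0188,0],[0.030,-0.001,-0.0238,0],[0.038,-0.001,-0.0282,0],[0.047,-0.001,-0.032,0],[0.047,-0.001,-0.032,0],[0.047,-0.001,-0.032,0]]}' | python3 inch.py
python3 - <<'E'
from h import *
for n in('scene','top'): cv2.imwrite(f'pics/{n}5.png',imaging.read_camera(n)[:,:,::-1])
s=cv2.imread('pics/scene5.png');t=cv2.imread('pics/top5.png')
f=lambda a,x,y:cv2.resize(a[y:y+75,x:x+100],(400,300),interpolation=cv2.INTER_CUBIC)
cv2.imwrite('pics/g5.png',np.vstack([cv2.resize(s[145:235,280:400],(800,600),interpolation=cv2.INTER_CUBIC)]))
E
```

```text
time_s: 9.7
tool_pos: [0.5617, 0.2088, 0.1312]
tcp_rot: [-3.141, 0.021, -0.006]
contact_force: [4.9, 2.8, -17.3]
gripper_width: 0.444
finger_force: 63.8
```

View pics/g5.png

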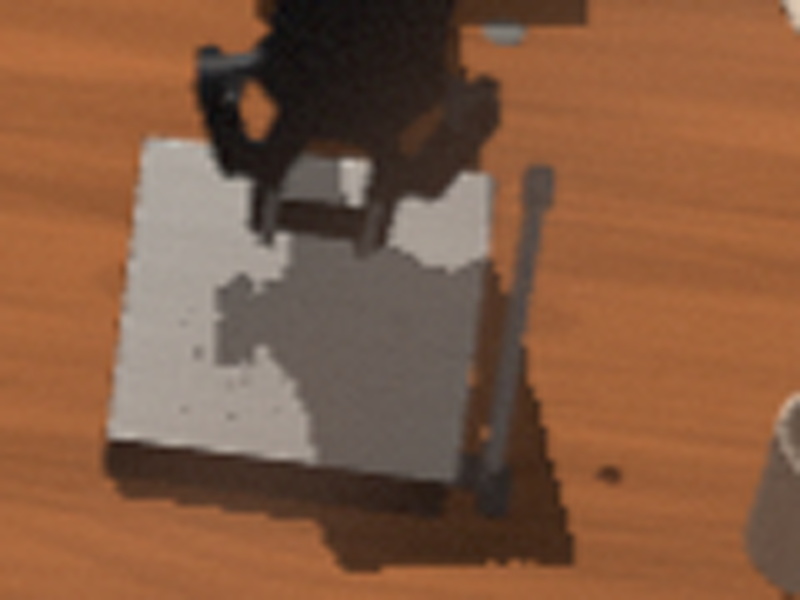

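The fingers hold the bar ends at crop (268,225) and (370,235). The panel's front-left corner is at (493,177) and the pointer tip at (539,187). This view is weak near 0.8 rad, so I'll check the top view.

Run:
```python
import cv2
t=cv2.imread('pics/top5.png'); cv2.imwrite('pics/t5.png',cv2.resize(t[165:240,140:240],(800,600),interpolation=cv2.INTER_CUBIC))
```

```text
(no output)
```

View pics/t5.png

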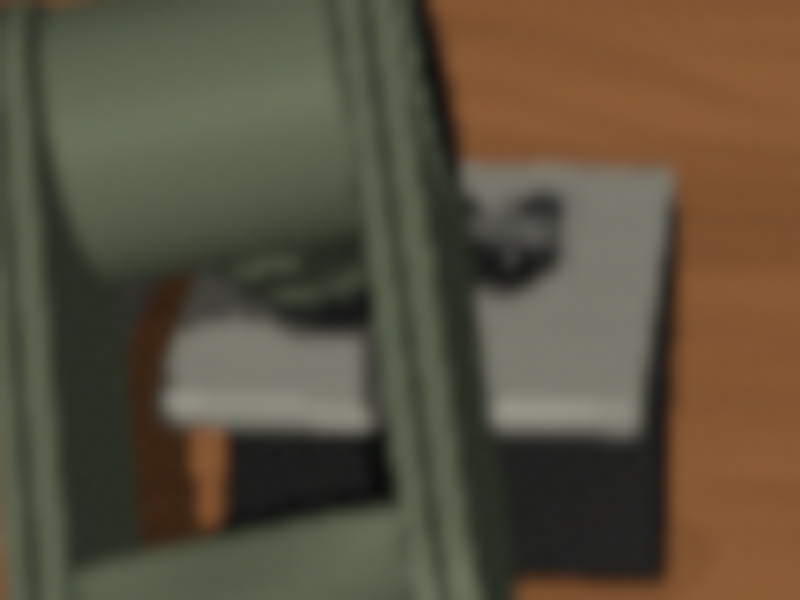

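```bash
cat >> h.py <<'E'
from scipy.optimize import brentq
def ang(n,uv,hx,hz,L,zo=0.,lo=.0,hi=1.5,psi=0.,hy=0.):
    """angle at which the point (-L,.,zo) of the hinged part lies on the pixel's ray (hinge line through (hx,hy), yaw psi)"""
    e,d=ray(n,uv); c,s=np.cos(psi),np.sin(psi)
    T=lambda p:np.array([c*(p[0]-hx)+s*(p[1]-hy),p[2]-hz])
    E=T(e);D=T(e+d)-E
    # intersect ray (side-projected) with circle
    r2=L*L+zo*zo; A,B,C=D@D,2*E@D,E@E-r2; q=B*B-4*A*C; q=max(q,0)
    return [round(np.arctan2((E+D*k)[1],-(E+D*k)[0])-np.arctan2(zo,L),3) for k in((-B-q**.5)/2/A,(-B+q**.5)/2/A)]
E
python3 - <<'E'
from h import *
z=lambda x,y,ox,oy,k=4:((x+.5)/k-.5+ox,(y+.5)/k-.5+oy)
SP=lambda x,y:z(x-400,y,285,160); TP=lambda x,y:z(x-400,y-300,140,170)
for hx in(.602,.604,.607):
  k=dict(hx=hx,hz=.033,psi=-.01,hy=.21)
  print(hx,'tip top',ang('top',TP(451,456),L=.15,**k),'tip scene',ang('scene',SP(703,49),L=.15,**k))
  print(' now top R,L',ang('top',z(637,436,140,165,8),L=.15,**k),ang('top',z(165,427,140,165,8),L=.15,**k),'back edge',ang('top',z(640,402,140,165,8),L=.15,zo=.012,**k),'scene L corner',ang('scene',z(493,177,280,145,6.667),L=.15,zo=.012,**k))
  print(' start top front L R',ang('top',TP(499,556),L=.15,zo=.012,**k),ang('top',TP(730,565),L=.15,zo=.012,**k),'scene',ang('scene',SP(660,70),L=.15,zo=.012,**k),ang('scene',SP(463,48),L=.15,zo=.012,**k))
o=sensors.get_obs(); print(o['tool_pos'],o['contact_force'])
E
```

```text
0.602 tip top [np.float64(1.027), np.float64(-1.228)] tip scene [np.float64(0.963), np.float64(0.687)]
 now top R,L [np.float64(0.832), np.float64(-0.993)] [np.float64(0.826), np.float64(-0.986)] back edge [np.float64(0.851), np.float64(-1.191)] scene L corner [np.float64(0.911), np.float64(0.578)]
 start top front L R [np.float64(0.246), np.float64(-0.497)] [np.float64(0.194), np.float64(-0.441)] scene [np.float64(1.285), np.float64(0.169)] [np.float64(1.3), np.float64(0.152)]
0.604 tip top [np.float64(1.012), np.float64(-1.213)] tip scene [np.float64(0.855), np.float64(0.794)]
 now top R,L [np.float64(0.815), np.float64(-0.976)] [np.float64(0.809), np.float64(-0.969)] back edge [np.float64(0.836), np.float64(-1.175)] scene L corner [np.float64(0.843), np.float64(0.647)]
 start top front L R [np.float64(0.208), np.float64(-0.458)] [np.float64(0.149), np.float64(-0.396)] scene [np.float64(1.267), np.float64(0.187)] [np.float64(1.282), np.float64(0.169)]
0.607 tip top [np.float64(0.99), np.float64(-1.191)] tip scene [np.float64(0.825), np.float64(0.825)]
 now top R,L [np.float64(0.79), np.float64(-0.951)] [np.float64(0.783), np.float64(-0.943)] back edge [np.float64(0.812), np.float64(-1.152)] scene L corner [np.float64(0.745), np.float64(0.745)]
 start top front L R [np.float64(0.14), np.float64(-0.391)] [np.float64(0.061), np.float64(-0.307)] scene [np.float64(1.24), np.float64(0.214)] [np.float64(1.256), np.float64(0.196)]
[0.56172952 0.20877418 0.1312092 ] [  4.48424775   2.48913974 -16.4412794 ]
```

```bash
echo '{"segments":[[0.006,0,-0.001,0],[0.012,0,-0.0025,0],[0.018,0,-0.004,0],[0.0225,0,-0.005,0],[0.0225,0,-0.005,0],[0.0225,0,-0.005,0],[0.0225,0,-0.005,0]]}' | python3 inch.py
cat >> h.py <<'E'
def cols(im,us,v0,v1):  # grey profile averaged over columns us
    g=cv2.cvtColor(im,cv2.COLOR_BGR2GRAY); return g[v0:v1,us[0]:us[1]].mean(1).round(0).astype(int)
E
python3 - <<'E'
from h import *
t=imaging.read_camera('top')[:,:,::-1]; cv2.imwrite('pics/top6.png',t); t5=cv2.imread('pics/top5.png')
for u in((201,204),(206,209),(212,216)): print(u,cols(t5,u,205,225),cols(t,u,195,222))
t0=cv2.imread('pics/top0.png'); m=t0.max(2).astype(int)-t0.min(2); print(m[200:216,146:160]);
E
```

```text
time_s: 10.38
tool_pos: [0.5815, 0.2086, 0.1367]
tcp_rot: [3.141, -0.02, -0.001]
contact_force: [-4.9, 2.2, -6.2]
gripper_width: 0.444
finger_force: 62.4
(201, 204) [118 117 118 118 118 117 116 115 115 119 127 129 117  93  63  42  37  37
  37  39] [ 85 101 107 106 105 105 105 105 105 103 100 100 103 112 119 120 112  89
  59  41  38  38  40  40  42  46  46]
(206, 209) [120 119 120 120 120 121 120 121 123 131 142 145 134 108  72  42  33  33
  32  32] [106 109 109 109 109 108 108 109 110 110 110 111 115 125 137 143 138 114
  72  39  31  31  31  33  32  32  32]
(212, 216) [119 119 120 121 120 121 121 121 122 128 137 141 132 109  76  46  34  33
  33  33] [108 108 108 108 108 108 108 109 110 110 110 111 113 121 133 141 136 112
  72  40  32  32  33  32  33  32  34]
[[75 75 76 76 77 76 73 63 43 21 10  8 10 18]
 [73 74 74 75 74 74 68 52 30 13  8  8 12 23]
 [71 73 72 73 73 71 60 39 19 10  7  9 16 29]
 [69 72 73 72 70 65 49 28 12  8  8 11 22 37]
 [72 72 72 69 62 53 35 19 11  8  9 17 29 46]
 [74 74 73 64 49 34 21 12  9  8 11 22 38 56]
 [75 75 72 58 34 19 12 10  9  9 16 29 48 64]
 [76 76 72 52 27 14 11 10  8 10 20 35 54 70]
 [77 77 72 51 25 12 10 10  9 11 23 37 55 73]
 [78 79 73 52 25 12 11 10  9 12 25 38 55 72]
 [80 80 76 56 28 14 11 11 10 15 27 41 58 72]
 [80 80 78 62 36 22 18 17 16 19 31 48 65 74]
 [79 79 77 70 53 41 37 35 31 30 40 56 70 77]
 [78 78 78 75 69 63 61 60 55 50 54 64 74 77]
 [77 78 77 77 75 75 74 73 71 67 67 72 76 77]
 [78 77 76 78 77 78 78 77 76 75 76 77 78 77]]
```

Run:
```python
from h import *
for hx in(.602,.605):
  for psi in(-.01,.0):
    k=dict(hx=hx,hz=.033,psi=psi,hy=.21,L=.15)
    print(hx,psi,'tip',ang('top',(152.5,208.6),**k)[0],'edge',ang('top',(214,212.6),**k)[0],ang('top',(202,212.3),**k)[0],'t5',ang('top',(207.5,218.6),**k)[0])
o=sensors.get_obs(); print(o['tool_pos'],o['contact_force'])
```

```text
0.602 -0.01 tip 1.028 edge 0.974 0.974 t5 0.837
0.602 0.0 tip 1.035 edge 0.969 0.972 t5 0.833
0.605 -0.01 tip 1.006 edge 0.951 0.952 t5 0.811
0.605 0.0 tip 1.013 edge 0.946 0.949 t5 0.807
[0.58153335 0.20857426 0.13666254] [-4.78344436  3.08143422 -6.70832006]
```

```bash
echo '{"segments":[[0.004,0,-0.001,0],[0.008,0,-0.0015,0],[0.008,0,-0.0015,0],[0.008,0,-0.0015,0]]}' | python3 inch.py
cat > m.py <<'E'
from h import *
import sys
t=imaging.read_camera('top')[:,:,::-1]; cv2.imwrite(f'pics/top{sys.argv[1]}.png',t)
for u in((206,209),(212,216)): print(u,cols(t,u,200,218))
E
python3 m.py 7
```

```text
time_s: 10.77
tool_pos: [0.5896, 0.2086, 0.138]
tcp_rot: [3.141, -0.016, -0.001]
contact_force: [-5.2, 0.6, -5.8]
gripper_width: 0.442
finger_force: 61.8
(206, 209) [105 105 105 105 107 116 132 142 137 112  71  37  29  30  31  31  31  32]
(212, 216) [105 105 105 105 106 113 129 141 137 115  78  42  32  32  32  32  32  33]
```

```bash
echo '{"segments":[[0,0,0,0],[0,0,0,0],[0,0,0,0],[0,0,0,0],[0,0,0,0]]}' | python3 inch.py 1.0; echo '{"segments":[[0,0,-0.03,0],[0,0,-0.06,0],[0,0,-0.09,0],[0,0,-0.12,0],[0,0,-0.15,0],[0,0,-0.15,0]]}' | python3 inch.py; python3 m.py 8
python3 - <<'E'
from h import *
for hx in(.602,.605):
    k=dict(hx=hx,hz=.033,psi=-.01,hy=.21,L=.15)
    print(hx,'tip',ang('top',(152.5,208.6),**k)[0],[ang('top',(214,v),**k)[0] for v in (209.4,209.7,210,210.4)])
E
```

```text
time_s: 11.23
tool_pos: [0.5916, 0.2085, 0.1389]
tcp_rot: [-3.141, 0.02, -0.006]
contact_force: [-0.5, 0.0, 0.4]
gripper_width: 1.002
finger_force: 0.0
time_s: 11.73
tool_pos: [0.5942, 0.2093, 0.2967]
tcp_rot: [-3.138, 0.019, -0.025]
contact_force: [1.2, -0.2, 0.6]
gripper_width: 1.0
finger_force: 0.0
(206, 209) [106 106 106 106 108 116 132 143 139 114  72  36  29  32  32  32  32  32]
(212, 216) [106 106 106 106 107 115 130 142 139 116  78  43  32  32  32  33  33  33]
0.602 tip 1.028 [np.float64(1.04), np.float64(1.034), np.float64(1.028), np.float64(1.02)]
0.605 tip 1.006 [np.float64(1.018), np.float64(1.012), np.float64(1.006), np.float64(0.998)]
```

The panel is released and stays at about 1.01, with the pointer at about 1.01. Now I move over to the lid bar.

Run:
```python
from h import *
print(go((.529,-.226,.27),.16))
```

```text
[-0.0589  0.4358  0.0217 -0.1723]
```

```bash
echo '{"segments":[[-0.059,0.436,0,-0.1],[-0.059,0.436,0,-0.172],[-0.059,0.436,0,-0.172],[-0.059,0.436,0,-0.172],[-0.059,0.436,0,-0.172],[-0.059,0.436,0,-0.172],[-0.059,0.436,0,-0.172],[-0.059,0.436,0,-0.172],[-0.059,0.436,0.02,-0.172],[-0.059,0.436,0.02,-0.172],[-0.059,0.436,0.02,-0.172],[-0.059,0.436,0.02,-0.172]]}' | python3 inch.py 1.0; echo '{"segments":[[0,0,0,0],[0,0,0,0]]}' | python3 inch.py
python3 - <<'E'
from h import *
print(go((.529,-.226,.15),.16))
t=imaging.read_camera('top')[:,:,::-1]; cv2.imwrite('pics/top9.png',t); s=imaging.read_camera('scene')[:,:,::-1]; cv2.imwrite('pics/scene9.png',s)
for u in((172,175),(190,194),(206,209),(212,216)): print(u,cols(t,u,200,218))
m=t.max(2).astype(int)-t.min(2); print(m[198:216,146:160])
# lid bar again in both views
for n,im,a in(('s',s,((15,80,130),(35,255,255),(180,152,30,12))),('t',t,((15,60,100),(30,255,255),(330,200,30,20)))):
  try: print(n,cen(0,im,*a)[::2])
  except Exception as e: print(n,e)
E
```

```text
time_s: 12.78
tool_pos: [0.5234, -0.2315, 0.2644]
tcp_rot: [3.132, 0.241, -0.006]
contact_force: [0.3, 0.4, 0.5]
gripper_width: 1.0
finger_force: 0.0
time_s: 12.95
tool_pos: [0.5255, -0.2261, 0.2666]
tcp_rot: [-3.13, -0.25, 0.001]
contact_force: [-0.2, 0.1, 0.4]
gripper_width: 0.996
finger_force: 0.0
[ 0.0035  0.0006  0.1166 -0.0004]
(172, 175) [112 112 111 112 121 140 152 149 129  94  54  32  30  29  31  30  30  30]
(190, 194) [113 113 112 112 119 134 148 154 148 122  76  36  30  31  32  32  32  32]
(206, 209) [110 110 110 111 112 121 137 149 144 118  75  39  32  33  33  34  33  34]
(212, 216) [110 110 111 111 112 119 136 147 144 120  81  45  34  35  34  34  35  36]
[[83 83 83 83 83 83 83 80 69 47 23 12  9 11]
 [82 82 82 82 83 83 81 76 59 34 15  9  9 14]
 [80 80 80 81 82 81 79 68 46 22 11  8 11 16]
 [78 79 79 80 79 79 73 56 31 15  9  9 13 19]
 [76 78 78 78 77 74 64 42 21 10  8  9 15 17]
 [75 77 77 76 74 69 53 30 14  8  7 12 17 16]
 [77 78 76 74 68 56 37 20 10  8 10 17 18 15]
 [79 78 78 68 51 36 23 13  9  8 13 21 18 15]
 [80 79 77 61 36 21 14 10  9 10 16 24 18 15]
 [81 80 76 56 29 15 11 10  9 11 21 27 21 18]
 [81 82 77 54 25 13 11 10  9 11 24 32 30 28]
 [84 84 78 56 26 13 11 10 10 13 26 37 45 51]
 [85 85 81 58 29 15 12 12 11 14 28 44 60 71]
 [85 85 82 66 39 24 19 18 16 20 34 52 69 79]
 [84 83 82 73 56 43 39 37 33 32 43 61 75 82]
 [83 82 82 80 72 67 65 63 60 53 58 70 78 82]
 [83 82 83 82 81 80 80 79 76 72 72 77 80 83]
 [82 83 83 82 82 82 82 82 82 80 80 82 83 83]]
s (array([198., 159.]), 1.0)
t max() iterable argument is empty
```

```bash
echo '{"segments":[[0.003,0,0.035,0],[0.003,0,0.07,0],[0.003,0,0.1,0],[0.003,0,0.115,0],[0.003,0,0.125,0],[0.003,0,0.125,0]]}' | python3 inch.py; echo '{"segments":[[0,0,0.006,0],[0,0,0.012,0],[0,0,0.012,0]]}' | python3 inch.py; echo '{"segments":[[0,0,0.006,0],[0,0,0.010,0],[0,0,0.010,0]]}' | python3 inch.py
```

```text
time_s: 13.55
tool_pos: [0.5276, -0.224, 0.1398]
tcp_rot: [-3.129, -0.254, 0.006]
contact_force: [-1.0, -0.0, 0.6]
gripper_width: 0.999
finger_force: 0.0
time_s: 13.8
tool_pos: [0.529, -0.2261, 0.1305]
tcp_rot: [3.131, 0.251, 0.001]
contact_force: [0.3, -0.0, 0.1]
gripper_width: 1.001
finger_force: 0.0
time_s: 14.05
tool_pos: [0.5282, -0.226, 0.1195]
tcp_rot: [-3.131, -0.25, 0.002]
contact_force: [0.6, 0.2, 0.0]
gripper_width: 1.002
finger_force: 0.0
```

```bash
echo '{"segments":[[0,0,0,0],[0,0,0,0],[0,0,0,0],[0,0,0,0],[0,0,0,0],[0,0,0,0]]}' | python3 inch.py 0.0 80
```

```text
time_s: 14.55
tool_pos: [0.5288, -0.2267, 0.1209]
tcp_rot: [3.13, 0.251, 0.001]
contact_force: [-0.6, -1.7, 3.0]
gripper_width: 0.445
finger_force: 79.9
```

```bash
echo '{"segments":[[0.0023,0,-0.0075,0],[0.005,0,-0.0148,0],[0.008,0,-0.022,0],[0.0113,0,-0.029,0],[0.0152,0,-0.036,0],[0.0191,0,-0.0425,0],[0.0237,0,-0.049,0],[0.0282,0,-0.0551,0],[0.0331,0,-0.0611,0],[0.0331,0,-0.0611,0],[0.0331,0,-0.0611,0]]}' | python3 inch.py
python3 - <<'E'
from h import *
t=imaging.read_camera('top')[:,:,::-1]; cv2.imwrite('pics/top10.png',t); s=imaging.read_camera('scene')[:,:,::-1]; cv2.imwrite('pics/scene10.png',s)
f=lambda a,x,y:cv2.resize(a[y:y+60,x:x+80],(800,600),interpolation=cv2.INTER_CUBIC)
a=cv2.convertScaleAbs(s[140:215,155:255],alpha=1.8);b=cv2.convertScaleAbs(t[160:235,285:385],alpha=1.8)
cv2.imwrite('pics/g10.png',np.vstack([cv2.resize(np.hstack([a,b]),(800,300),interpolation=cv2.INTER_CUBIC)]))
E
```

```text
time_s: 15.47
tool_pos: [0.5612, -0.2214, 0.1776]
tcp_rot: [-3.132, -0.249, 0.003]
contact_force: [6.4, -5.8, -15.4]
gripper_width: 0.442
finger_force: 82.6
```

View pics/g10.png

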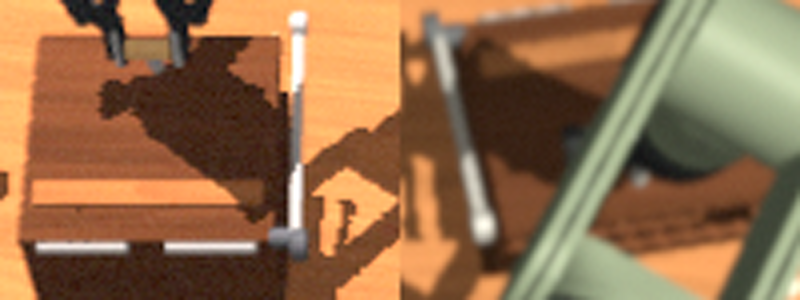

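The lid is gripped: yellow bar at crop (148,48) between the fingers. In the scene half its front edge is at v≈37 and the pointer tip at (298,20); in the top half the tip is at (485,228). The remaining measurements are numeric.

Run:
```python
from h import *
np.set_printoptions(linewidth=180,precision=4,suppress=True)
t0=cv2.imread('pics/top0.png');t=cv2.imread('pics/top10.png');s=cv2.imread('pics/scene10.png')
# yaw from tan band (top0)
c,b,n=cen(0,t0,(5,60,70),(30,255,140),(300,162,72,40)); print('band',b.round(1),n)
P=np.array([onz('top',q,.111) for q in b])[:,:2]; d=[P[(i+1)%4]-P[i] for i in range(4)]; print([ (round(float(np.linalg.norm(q)),3),round(float(np.arctan2(-q[0],q[1])),3)) for q in d])
# right edge yaw: dark->wood gradient per row (top0)
g=cv2.GaussianBlur(cv2.cvtColor(t0,cv2.COLOR_BGR2GRAY),(3,3),0).astype(float)
rr=[(np.argmax(np.diff(g[v,355:385]))+355.5,v) for v in range(166,208,3)]; vx,vy,x0,y0=cv2.fitLine(np.float32(rr),cv2.DIST_HUBER,0,.01,.01).ravel(); 
A,B=[onz('top',(x0+vx/vy*(v-y0),v),.111) for v in(165,208)]; D=(A-B)*np.sign(A[0]-B[0]); print('right edge yaw',np.arctan2(D[1],D[0]),'pts',A,B)
print('bar@.143',onz('top',(344.17,210.52),.143),onz('scene',(195.34,157.97),.143))
G0=cv2.cvtColor(t0,cv2.COLOR_BGR2GRAY);G=cv2.cvtColor(t,cv2.COLOR_BGR2GRAY)
for u in(308,311,314,317): print(u,'t0',G0[208:236,u],'\n    now',G[208:236,u])
Gs=cv2.cvtColor(s,cv2.COLOR_BGR2GRAY)
for u in(168,175,208,220): print(u,'s',Gs[142:156,u])
m=s.min(2); print(m[139:152,224:236])
m=t[...,0].astype(int); print(m[208:226,298:312])
```

```text
band [[302. 162.]
 [371. 162.]
 [371. 201.]
 [302. 201.]] 2057.0
[(0.203, -3.129), (0.116, 1.545), (0.201, 0.013), (0.116, -1.572)]
right edge yaw 0.15636002279605077 pts [ 0.6679 -0.3016  0.111 ] [ 0.541  -0.3216  0.111 ]
bar@.143 [ 0.5291 -0.2257  0.143 ] [ 0.5245 -0.2292  0.143 ]
308 t0 [50 49 50 50 57 66 79 89 92 86 77 63 46 35 29 27 25 23 18 24 44 71 88 92 93 91 90 90] 
    now [ 32  31  29  31  40  57  74  87  90  86  76  61  41  26  19  19  20  20  18  24  49  78  96 100  99  96  91  83]
311 t0 [49 49 49 49 50 51 51 52 52 53 51 51 51 52 53 51 50 48 45 44 59 78 89 92 93 92 91 91] 
    now [50 49 48 48 48 48 46 45 43 41 38 34 30 32 33 27 23 22 24 34 53 69 72 66 57 56 59 65]
314 t0 [49 49 49 50 51 51 52 52 53 51 51 51 53 52 52 52 50 47 39 45 67 84 91 93 94 93 93 91] 
    now [50 50 48 49 50 49 50 48 48 47 45 44 48 50 44 33 29 32 36 42 51 63 73 81 86 87 84 76]
317 t0 [50 50 50 50 51 51 52 52 53 52 52 52 53 52 52 51 49 44 41 53 73 86 91 94 94 95 96 98] 
    now [50 50 49 49 48 49 48 48 47 43 39 38 39 41 44 54 67 81 90 97 98 96 89 80 72 69 73 79]
168 s [126 118 115 114 117 114  96  
[... 1246 characters left out ...]
2  23  30  56  88 110 117 116 101  66  29  22  24]
 [ 22  22  22  29  56  93 119 129 129 114  78  36  23  24]
 [ 22  21  22  27  52  91 121 131 131 118  82  39  21  23]
 [ 23  22  22  26  44  83 113 122 121 108  78  39  19  22]
 [ 24  22  23  24  37  70  99 108 106  94  68  35  19  19]
 [ 28  25  24  23  31  57  81  91  87  76  53  27  16  18]
 [ 39  30  23  24  27  42  59  67  63  52  34  18  13  14]
 [ 44  32  24  22  23  27  34  37  33  26  18  14  14  16]
 [ 42  30  23  22  23  23  20  17  14  12   9  10  14  17]
 [ 36  26  22  23  23  22  18  12  11   9   9  11  13  13]
 [ 30  24  23  22  22  23  20  14   8   9  11  12  12  11]
 [ 25  22  21  22  22  22  20  15  10   8  10  11  10  11]]
```

Run:
```python
from h import *
t0=cv2.imread('pics/top0.png');t=cv2.imread('pics/top10.png')
for im in(t0,t): print(im[212:226,304:307].astype(int).mean(1).round().astype(int).tolist())
for hx,hy in((.6725,-.203),(.677,-.202),(.6805,-.203)):
  k=dict(hx=hx,hz=.101,psi=.158,hy=hy)
  f=lambda *a,**q:[float(x) for x in ang(*a,**q,**k)]
  print(hx,'tip top',[f('top',(305.2,v),L=.18)[0] for v in(216,216.6)],'tip scene',[f('scene',(229.2,v),L=.18)[1] for v in(144.8,145.1)])
  print('   lid scene',[f('scene',p,L=.18,zo=.01)[1] for p in((168,148.3),(208,148.5),(220,148.5))],'shut scene',[f('scene',p,L=.18,zo=.01)[1] for p in((169,160.6),(226,160.6))])
o=sensors.get_obs(); print(o['tool_pos'],o['contact_force'])
```

```text
[[85, 92, 95], [92, 100, 103], [105, 113, 116], [116, 124, 127], [117, 126, 127], [109, 117, 119], [96, 103, 105], [79, 86, 89], [57, 63, 68], [31, 38, 46], [15, 23, 35], [12, 22, 36], [13, 24, 38], [13, 23, 39]]
[[93, 100, 103], [101, 109, 111], [114, 123, 125], [126, 134, 137], [128, 136, 139], [119, 127, 130], [104, 112, 115], [86, 94, 97], [63, 70, 75], [35, 42, 51], [17, 27, 39], [14, 25, 39], [14, 26, 42], [15, 27, 43]]
0.6725 tip top [0.595, 0.581] tip scene [0.588, 0.569]
   lid scene [0.346, 0.343, 0.345] shut scene [-0.043, -0.038]
0.677 tip top [0.553, 0.538] tip scene [0.653, 0.63]
   lid scene [0.385, 0.382, 0.383] shut scene [-0.019, -0.014]
0.6805 tip top [0.521, 0.505] tip scene [0.715, 0.685]
   lid scene [0.415, 0.411, 0.413] shut scene [-0.001, 0.003]
[ 0.56091977 -0.22142857  0.17730025] [  7.08805431  -5.43274237 -15.25674176]
```

Run:
```python
from h import *
for hx in (.675,.677,.679):
  k=dict(hx=hx,hz=.101,psi=.158,hy=-.202)
  f=lambda *a,**q:[float(x) for x in ang(*a,**q,**k)][0]
  print(hx,'bottom edge',f('top',(314,222.6),L=.18),f('top',(311,222.9),L=.18),'top edge',f('top',(314,219.5),L=.18,zo=.01),f('top',(311,220),L=.18,zo=.01),'tip',f('top',(305.2,216),L=.18),'shut edge',f('top',(314,226),L=.18,zo=.01),f('top',(317,225.5),L=.18,zo=.01))
t=cv2.imread('pics/top10.png'); print(t[214:230,310:318].sum(2)//3)
print(t[214:230,314])
```

```text
0.675 bottom edge 0.332 0.338 top edge 0.388 0.386 tip 0.571 shut edge 0.105 0.109
0.677 bottom edge 0.302 0.308 top edge 0.365 0.363 tip 0.553 shut edge 0.043 0.05
0.679 bottom edge 0.27 0.276 top edge 0.341 0.339 tip 0.534 shut edge -0.09 -0.059
[[37 43 45 46 47 47 46 45]
 [36 42 46 46 45 46 46 45]
 [33 40 45 46 45 45 45 44]
 [31 39 44 44 44 43 43 41]
 [30 36 41 42 42 41 38 37]
 [26 32 37 41 41 41 38 36]
 [24 28 35 43 45 44 39 36]
 [24 30 38 45 47 46 41 39]
 [25 31 37 39 41 42 39 41]
 [24 25 29 30 31 35 38 51]
 [22 21 21 24 27 33 43 64]
 [20 21 22 25 30 38 53 76]
 [22 22 24 29 33 44 65 86]
 [30 31 30 32 39 54 77 92]
 [53 50 42 38 48 67 85 93]
 [72 64 50 45 59 78 90 91]]
[[27 43 71]
 [25 42 70]
 [26 42 69]
 [24 41 67]
 [24 39 65]
 [23 38 63]
 [26 42 69]
 [27 44 71]
 [24 39 62]
 [19 30 45]
 [20 28 34]
 [25 33 33]
 [28 38 35]
 [34 44 40]
 [42 54 50]
 [52 66 60]]
```

```bash
echo '{"segments":[[0.005,0,-0.0065,0],[0.01,0,-0.0125,0],[0.0155,0,-0.018,0],[0.0155,0,-0.018,0],[0.0155,0,-0.018,0]]}' | python3 inch.py
cat > m2.py <<'E'
from h import *
import sys
t=imaging.read_camera('top')[:,:,::-1]; cv2.imwrite(f'pics/top{sys.argv[1]}.png',t); s=imaging.read_camera('scene')[:,:,::-1]; cv2.imwrite(f'pics/scene{sys.argv[1]}.png',s)
print(t[208:226,308:320].astype(int).sum(2)//3)
Gs=cv2.cvtColor(s,cv2.COLOR_BGR2GRAY)
for u in(166,172,211,217,222): print(u,'s',Gs[140:154,u])
E
python3 m2.py 11
```

```text
time_s: 15.98
tool_pos: [0.5757, -0.219, 0.1937]
tcp_rot: [-3.131, -0.249, 0.007]
contact_force: [7.0, -8.0, -19.4]
gripper_width: 0.44
finger_force: 83.2
[[ 22  29  36  43  43  45  44  44  44  44  43  39]
 [ 20  27  34  41  43  44  45  44  44  44  41  39]
 [ 23  23  33  39  44  43  45  45  44  43  40  38]
 [ 27  23  29  40  42  43  43  43  43  41  39  41]
 [ 39  24  28  36  42  43  43  42  41  38  39  48]
 [ 54  29  26  33  40  43  43  42  39  38  44  63]
 [ 72  36  25  33  38  42  41  41  38  40  53  78]
 [ 85  42  29  36  41  44  44  41  38  44  66  92]
 [ 89  47  36  43  47  49  47  43  41  54  79 101]
 [ 84  48  39  48  53  53  49  44  46  65  90 105]
 [ 74  45  39  49  54  52  47  43  55  77  96 104]
 [ 60  36  36  47  53  49  44  48  67  87  98  98]
 [ 40  28  33  44  48  44  44  58  78  93  97  90]
 [ 25  22  29  39  44  42  50  70  86  94  91  81]
 [ 19  21  27  35  39  44  59  78  90  91  82  72]
 [ 17  21  25  33  38  51  69  85  90  86  73  71]
 [ 17  21  26  33  43  59  77  88  87  78  70  76]
 [ 17  22  27  37  51  69  83  86  81  70  71  83]]
166 s [126 128 127 118 118 112  71  58  62  62  60  60  64  64]
172 s [17 12 10 23 50 76 70 58 61 61 62 63 66 63]
211 s [115 115 114 115 120 115  44  26  27  27  23  27  25  27]
217 s [114 117 114 112 118 110  62  47  51  58  61  59  59  57]
222 s [115 112 116 112 114 111  67  56  59  57  58  59  54  59]
```

Run:
```python
from h import *
for hx in (.675,.677,.679):
  k=dict(hx=hx,hz=.101,psi=.158,hy=-.202)
  f=lambda i,*a,**q:[float(x) for x in ang(*a,**q,**k)][i]
  print(hx,'top: topedge',f(0,'top',(312,215.3),L=.18,zo=.01),'bot',f(0,'top',(312,220.3),L=.18),'tip',f(0,'top',(305.2,216),L=.18),'| scene lid',f(1,'scene',(166,145.6),L=.18,zo=.01),f(1,'scene',(222,145.5),L=.18,zo=.01),'tip',f(1,'scene',(229.2,145.2),L=.18))
o=sensors.get_obs(); r=np.array(o['tool_pos'])-[.5288,-.2267,.1209]; c=r[0]*np.cos(.158)+r[1]*np.sin(.158); print('kin',np.arctan2(.042+r[2],.15-c)-.273, r, c)
```

```text
0.675 top: topedge 0.511 bot 0.424 tip 0.571 | scene lid 0.499 0.515 tip 0.596
0.677 top: topedge 0.492 bot 0.4 tip 0.553 | scene lid 0.523 0.54 tip 0.623
0.679 top: topedge 0.473 bot 0.375 tip 0.534 | scene lid 0.549 0.567 tip 0.653
kin 0.5666734978895287 [0.04664814 0.00767404 0.07252858] 0.0472745477791597
```

```bash
echo '{"segments":[[0.004,0,-0.004,0],[0.0083,0,-0.0078,0],[0.0083,0,-0.0078,0],[0.0083,0,-0.0078,0],[0.0083,0,-0.0078,0]]}' | python3 inch.py; python3 m2.py 12
```

```text
time_s: 16.5
tool_pos: [0.5828, -0.2178, 0.2001]
tcp_rot: [-3.13, -0.249, 0.011]
contact_force: [7.0, -8.0, -21.6]
gripper_width: 0.436
finger_force: 83.3
[[ 22  24  31  39  43  42  42  43  42  40  40  49]
 [ 22  21  29  37  41  41  41  41  41  39  44  61]
 [ 20  21  25  34  39  40  42  41  39  40  53  77]
 [ 26  22  25  32  38  39  38  39  39  43  65  91]
 [ 39  26  30  37  41  41  41  39  40  53  78 100]
 [ 56  34  38  43  45  46  44  39  45  65  90 105]
 [ 73  42  43  49  50  49  45  42  54  77  97 105]
 [ 85  48  44  51  52  49  43  45  65  87 100 101]
 [ 89  49  42  49  51  47  42  54  76  92  98  93]
 [ 84  49  41  48  48  44  46  65  84  94  93  83]
 [ 75  45  38  45  47  45  56  76  88  92  86  74]
 [ 60  37  35  42  44  49  67  83  90  86  75  69]
 [ 40  28  30  38  43  58  76  87  87  79  67  71]
 [ 25  23  28  37  48  67  82  87  82  71  67  79]
 [ 20  23  30  41  57  74  83  83  75  66  73  84]
 [ 19  27  35  48  66  78  81  76  67  68  80  88]
 [ 20  30  41  57  71  78  76  66  62  72  83  87]
 [ 24  34  48  63  73  74  66  58  61  74  80  81]]
166 s [127 129 125 119 114  75  57  60  58  60  60  64  62  59]
172 s [20 19 17 15 21 36 53 59 57 60 61 62 62 61]
211 s [115 113 114 117 112  45  26  28  30  29  28  30  30  27]
217 s [114 116 115 113 111  61  50  54  55  56  60  55  54  56]
222 s [114 116 116 113 112  72  52  56  58  57  60  56  54  57]
```

Run:
```python
from h import *
for hx in (.673,.675,.677):
  k=dict(hx=hx,hz=.101,psi=.158,hy=-.202)
  f=lambda i,*a,**q:[float(x) for x in ang(*a,**q,**k)][i]
  print(hx,'top: topedge',f(0,'top',(312,212.8),L=.18,zo=.01),f(0,'top',(312,213.2),L=.18,zo=.01),'tip',f(0,'top',(305.2,216),L=.18),'| scene lid',f(1,'scene',(166,144.7),L=.18,zo=.01),f(1,'scene',(222,144.7),L=.18,zo=.01),'tip',[f(1,'scene',(229.2,v),L=.18) for v in(145,145.2,145.4)])
o=sensors.get_obs(); r=np.array(o['tool_pos'])-[.5288,-.2267,.1209]; c=r[0]*np.cos(.158)+r[1]*np.sin(.158); print('kin',np.arctan2(.042+r[2],.15-c)-.273)
# direct comparison in the latest images: pointer tip and lid edge line
s=cv2.imread('pics/scene12.png'); print(s[140:152,216:234].max(2))
```

```text
0.673 top: topedge 0.587 0.578 tip 0.589 | scene lid 0.529 0.54 tip [0.583, 0.571, 0.559]
0.675 top: topedge 0.57 0.561 tip 0.571 | scene lid 0.555 0.567 tip [0.609, 0.596, 0.583]
0.677 top: topedge 0.553 0.544 tip 0.553 | scene lid 0.584 0.597 tip [0.637, 0.623, 0.609]
kin 0.6315633834649128
[[166 165 166 165 167 167 166 169 169 167 170 171 170 172 170 171 172 172]
 [167 166 167 165 166 167 166 167 168 166 167 171 168 170 167 170 171 171]
 [165 164 165 164 165 163 166 165 166 167 166 167 166 168 167 167 168 169]
 [163 163 162 162 161 160 162 162 161 161 164 162 164 167 168 149 157 166]
 [160 161 162 162 162 159 160 158 162 162 162 167 169 170 172 149 155 164]
 [ 66  86 103 107 104 105 106 109 151 167 168 164 162 162 162 131 150 162]
 [ 44  71  78  79  79  79  78  76 115 152 160 149 136 131 132 117 150 163]
 [ 72  80  82  85  82  81  82  84 117 152 160 140 109 101  96 107 144 159]
 [ 85  83  84  86  83  83  84  85 114 155 166 139 127 127 110 112 151 166]
 [ 86  83  86  84  86  83  84  84  93 147 169 154 162 169 152 145 163 171]
 [ 85  86  85  87  83  85  86  83 121 156 165 168 168 169 150 160 168 170]
 [ 83  82  83  81  78  83  82  84 122 158 168 167 168 168 152 160 167 168]]
```

```bash
echo '{"segments":[[0.0012,0,-0.001,0],[0.0012,0,-0.001,0],[0.0012,0,-0.001,0],[0,0,0,0]]}' | python3 inch.py >/dev/null; echo '{"segments":[[0.0012,0,-0.001,0],[0.0012,0,-0.001,0],[0.0012,0,-0.001,0],[0.0012,0,-0.001,0],[0.0012,0,-0.001,0]]}' | python3 inch.py
python3 - <<'E'
from h import *
t=imaging.read_camera('top')[:,:,::-1]; s=imaging.read_camera('scene')[:,:,::-1]
for u in((190,194),(206,209),(212,216)): print(u,cols(t,u,200,218))
for hx in(.602,.605):
    k=dict(hx=hx,hz=.033,psi=-.01,hy=.21)
    print(hx,'tip',ang('top',(152.5,208.6),L=.15,**k)[0],'light edge',[ang('top',p,L=.15,**k)[0] for p in((173,209.1),(192,209.65),(214,209.7))],'back edge',[ang('top',p,L=.15,zo=.012,**k)[0] for p in((207,205.7),(207,206))])
print(t[209:217,310:314].sum(2,dtype=int)//3)
Gs=cv2.cvtColor(s,cv2.COLOR_BGR2GRAY)
for u in(166,211,222): print(u,'s',Gs[142:148,u])
print(s.min(2)[140:150,226:232])
o=sensors.get_obs(); print(o['time_s'],o['joint_velocities'].round(4))
E
```

```text
time_s: 17.35
tool_pos: [0.5837, -0.2177, 0.2009]
tcp_rot: [-3.13, -0.249, 0.012]
contact_force: [6.7, -7.9, -21.4]
gripper_width: 0.445
finger_force: 83.3
(190, 194) [114 114 113 114 120 135 149 154 148 122  76  37  30  32  32  32  32  32]
(206, 209) [111 111 111 112 113 122 138 149 145 119  76  39  32  33  34  34  34  34]
(212, 216) [111 111 112 111 112 120 136 148 144 121  82  45  34  35  35  35  35  35]
0.602 tip 1.028 light edge [np.float64(1.027), np.float64(1.025), np.float64(1.034)] back edge [np.float64(1.033), np.float64(1.027)]
0.605 tip 1.006 light edge [np.float64(1.005), np.float64(1.003), np.float64(1.012)] back edge [np.float64(1.011), np.float64(1.006)]
[[28 36 41 42]
 [26 34 39 42]
 [25 33 39 42]
 [31 37 43 44]
 [39 46 49 50]
 [44 52 54 51]
 [44 51 54 48]
 [41 50 49 46]]
166 s [126 115 115  68  56  58]
211 s [113 117 113  46  29  25]
222 s [115 111 110  67  52  56]
[[ 58  63  60  60  61  62]
 [ 59  57  61  60  57  61]
 [ 59  63  72  77  80  66]
 [ 60  82 122 148 157 105]
 [ 58 114 149 157 159 112]
 [ 58 111 144 150 150 100]
 [ 59  92 118 122 121  87]
 [ 57  67  86  92  90  67]
 [ 60  63 103 116 100  71]
 [ 58  59 133 156 128  80]]
17.45 [ 0.0012  0.0011  0.0016  0.0012  0.0014 -0.0002]
```

```bash
python3 -c "
from plant import env, imaging, job, sensors
print(job.finish_job())"
```

```text
the job is handed in; nothing more can be done
None
```

The job is handed in, and the verdict was not shown: the light panel is released in line with its pointer (both about 1.01 rad), and the arm is holding the lid at about 0.58 rad against its pointer's 0.57 by the top camera, though the scene camera suggests it may be 0.02–0.03 rad low.

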